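Set up a sine bar on its gauge block and lay the wedge on it with its ground face level

ROBOT

A 6-joint arm with a two-finger parallel gripper is mounted at the origin on a cart in front of the work surface, level with it; the furniture and walls round the work are solid. World frame = base frame: x ahead of the robot, y to its left, z up, the work surface at z = 0. Lengths are in m, angles in rad, forces in N, time in s.
With the tool pointing down it reaches from about 0.325 to 0.85 m from the base axis. Payload 15.5 kg.
Tool frame: the origin (TCP) lies on the centre line of the jaws, within the pads' length; the fingertips stand bot.tcp_to_tips ahead of it and the grasp point (between the pads) lies 8 mm behind it (bot.tcp_to_tips is the distance from the TCP to the fingertips, in m); z points along the fingers, x is the direction in which the jaws open and shut, and the axes are right-handed (so a half turn about z gives the same grasp; the last joint's range is limited). The gripper opens to 91 mm and grips with 3 to 60 N. Pads are 32 mm wide; open, the fingers measure 118 mm over their backs; the gripper's body (76 mm by 178 mm) begins 60 mm behind the grasp point.
Start: joints at [-1.234, 0.494, 1.345, -0, 1.302, -0.096], TCP at [0.262, -0.567, 0.225] pointing down, gripper open.
Joint ranges: [-2.91, 2.91], [-0.82, 2.16], [0.22, 2.67], [-1.22, 4.37], [0.12, 2.79], [-3.08, 3.08]. Speed limits (rad/s): [1.89, 1.89, 2.57, 3.01, 3.01, 3.01].

INTERFACE

Orientations are given as a rotation vector (axis times angle).
In Python, from rig import bot gives the robot as it stands.
- The arm moves only by the shell command python3 -m pendant 'ROWS'. ROWS is JSON, a list of rows, each a list of 7 numbers: the shift along the tool's x, y, z in m, then the turn, a rotation vector about the tool's x, y, z in degrees, then the finger opening in m, from 0 to 0.0912. In form: [[x, y, z, rx, ry, rz, fingers], ...]. A call has 1 to 20 rows; each row shifts and turns the pose as measured when the row begins, along the tool's axes as they then stand; what a row does not reach is not made up. A row lasts 1/12 s, in which the tool goes at most 41.7 mm and 7.16 degrees, less where a joint would pass 70% of its speed; a pose out of reach is approached as far as the arm can. A call with a gripper value outside its range is refused whole. The fingers move at their own pace and stop on an object; the grip force is fixed at half the most. Time passes only in rows, so rows that do not move let the fingers close. It gives the time, the measured TCP pose, the force and the opening at its end, in the units of the state.
- bot.get_state(): the state, without advancing time (a new reading comes with each control period).
- bot.snapshot(name): name is "scene" or "top"; returns a dict with "image" (480x640x3 uint8, red, green, blue), "range_z" (480x640 float32, m along the optical axis (not along the pixel's ray), 0 where there is no reading), "intrinsics" (3x3 intrinsics, pixels), "dist" ([k1, k2, p1, p2, k3] as OpenCV has them; the pictures are not rectified), "world_from_camera" (4x4, takes a point from camera to world coordinates). Camera axes: x right, y down, z forward; pixel columns grow to the right and rows downward; lengths in m; the calibration is good to about 2 mm. A picture is of the moment at which its call begins.
- bot.hand_in(): hands the job in, once; it reports no verdict.
The state is a dict: "clock": time; "joint_pos": joint angles; "joint_velocities": joint speeds; "joint_torque": joint torques, N m; "ee_pos": TCP position; "tcp_rot": TCP orientation; "ft_force": force on the tool from outside, world axes, zero at the start; "wrist_torque": the same for the moment, N m; "width": finger opening in m.
Only numpy, scipy, OpenCV 4.12 (cv2) and the standard library are available. Lean on these libraries where they do the work, as an engineer would, in place of code of your own. Each camera call takes 0.05 s, during which the arm holds its last target.

TASK

Set the sine bar up on the granite plate: rest the roller at its plain end on top of the standing gauge block and the roller at its end-stop end on the plate. Then lay the steel wedge on the sloping bar, thick end down against the end stop, so that its inclined face comes up level for measuring. Set both down gently and do not knock the gauge block over or disturb the things round the plate.

Things in the scene. Friction and masses are not known exactly. Their poses are not given: they have to be found in the camera images.
- surface_plate: dark granite surface plate, 250 x 400 mm, fixed; its flat top is 50 mm above the worktop. Origin under its centre at worktop height; x and y along the 250 and 400 mm sides, z up.
- gauge_block: loose square steel gauge block, 24 x 24 mm, 50 mm tall, 0.22 kg, standing on the plate. Origin at the centre of its underside, z up, x and y square to its side faces. Its flat top is 50 mm above the plate.
- sine_bar_mid (a point): middle of the steel sine bar (128 x 30 mm wide, flat parallel sides, 0.5 kg, on two rollers of 20 mm diameter, thin dark end stop at one end), 25 mm above the roller undersides. x runs from stop end to plain end, z square to the top face, up. Here: roller axes x = -50 and 50, z = -15 mm; bar's underside z = -12; top face z = 13; stop x = -66 to -62, 12 mm higher than the top; plain end x = 62
- sine_bar_low_roller (a point): centre of the sine bar's roller next to the end stop (radius 10 mm, 30 mm long); axes as sine_bar_mid. At the start the bar lies level, both rollers on the plate
- sine_bar_high_roller (a point): centre of the sine bar's roller at the plain end (radius 10 mm, 30 mm long), the one to rest on the gauge block; axes as sine_bar_mid. With one roller on the plate and this one on the block the bar slopes at 30 degrees
- wedge_mid (a point): centre of mass of the steel wedge, 60 mm long (x), 32 mm wide (y) with flat parallel sides, 42.6 mm high at the thick end, falling at 30 degrees to 8 mm at the thin end, 0.32 kg. It lies 14 mm above the flat underside, 23 mm from the thick end (wedge 29 mm high there). x points from thick to thin end, z up. It starts flat on the plate
- wedge_face (a point): centre of the wedge's inclined face, 25.3 mm above the underside, half-way along; z is the face's normal, vertical when the face is level. Wedge and bar are oiled ground steel: released on the 30 degree slope a few mm above the end stop, the wedge slides down to it by itself
- caliper: bystander: digital caliper lying on the worktop in front of the plate, 78 x 241 x 16 mm; origin at the centre of its underside
- bearing_1: bystander: ball bearing 52 mm across, 15 mm high, flat on the worktop to the right of the plate; origin at the centre of its underside
- valve_block: bystander: small cast valve block 40 x 72 x 44 mm on the worktop to the right of the plate; origin at the centre of its underside
Not all that is in view belongs to the job. Leave any green look-alike of the gauge_block alone.

How it is judged:
By the outcome, as a careful person would: the job done as asked, in the order asked, and still so for the second after the job is handed in, with the robot touching nothing.
It also fails if it takes over 48 s, if anything falls off the work surface, if the arm or the gripper's body presses on something with over 40 N, if the wrist force passes 120 N, or if a joint passes its speed limit or range.

## Working session

There is one attempt and no reset: what is moved stays moved. The work goes in short steps, Python scripts to look and compute and a shell command to move; the robot and the scene stay as the last step left them, time stands still between calls to the robot, and variables do not carry over. Pictures are saved under pics/ and viewed, and the job is handed in when it is done.

```bash
ls; mkdir -p pics; python3 - <<'E'
from rig import bot
import cv2,numpy as np
s=bot.get_state(); print({k:np.round(v,4).tolist() for k,v in s.items()}); print(bot.tcp_to_tips)
for n in ("scene","top"):
    d=bot.snapshot(n); np.savez(f"pics/{n}0.npz",**d)
    cv2.imwrite(f"pics/{n}0.png",d["image"][:,:,::-1]); print(n,d["intrinsics"].tolist(),np.round(d["dist"],4),np.round(d["world_from_camera"],4).tolist())
E
```

```text
pics
{'clock': 0.0, 'joint_pos': [-1.2335, 0.4942, 1.3461, -0.0, 1.3025, -0.0955], 'joint_velocities': [0.0005, -0.001, 0.0001, -0.0001, -0.0014, -0.0013], 'joint_torque': [0.002, -87.8814, -38.185, 0.0707, 0.0531, -0.0001], 'ee_pos': [0.262, -0.567, 0.2243], 'tcp_rot': [-2.646, 1.6923, 0.0016], 'ft_force': [0.7946, -0.0232, -0.2541], 'wrist_torque': [-0.0262, 0.033, 0.0706], 'width': 0.0911}
0.011
scene [[551.7914586272839, 0.0, 316.98384680716816], [0.0, 551.7914586272839, 238.5896500413237], [0.0, 0.0, 1.0]] [-0.0412  0.      0.      0.      0.    ] [[0.9153, -0.2094, 0.344, 0.049], [-0.4027, -0.4656, 0.7881, -1.3308], [-0.0049, -0.8599, -0.5105, 0.7489], [0.0, 0.0, 0.0, 1.0]]
top [[559.1957959853854, 0.0, 317.08163933036394], [0.0, 559.1957959853854, 237.94555752191965], [0.0, 0.0, 1.0]] [-0.0099  0.      0.      0.      0.    ] [[-0.0006, -0.9912, 0.1324, 0.359], [-0.9998, -0.0023, -0.0218, -0.2991], [0.0219, -0.1324, -0.991, 1.0693], [0.0, 0.0, 0.0, 1.0]]
```

View pics/scene0.png

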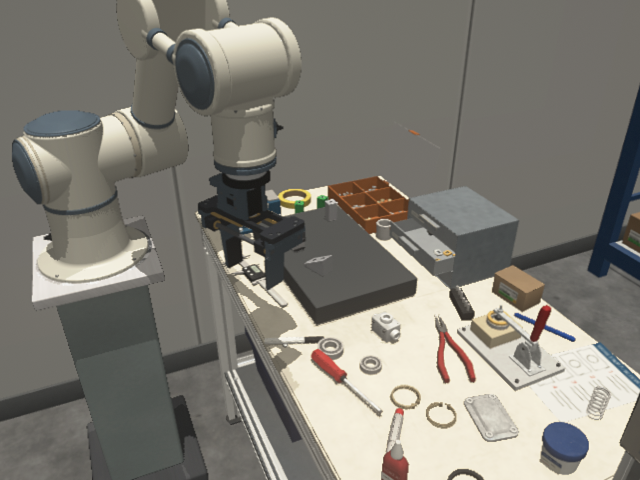

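View pics/top0.png

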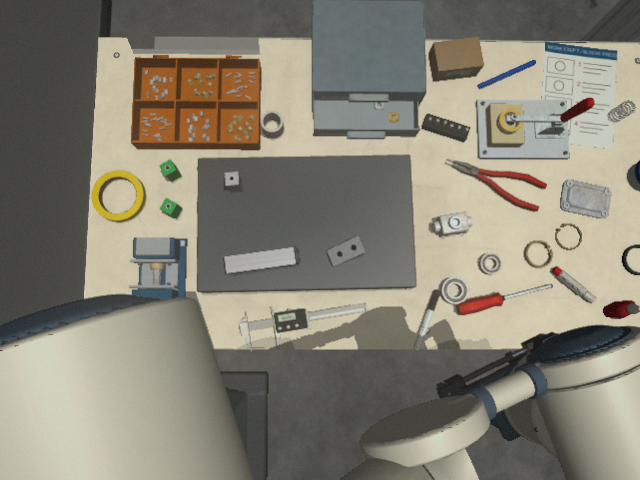

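The top view shows the plate at columns 198–415 and rows 156–290. On it are the gauge block (232,180), the sine bar (260,260) and the wedge (346,250). The green look-alikes are off the plate at (169,170) and (171,208). Next I'll take close crops to find the bar's stop end and the wedge's thick end.

```bash
python3 - <<'E'
import cv2,numpy as np
t=cv2.imread("pics/top0.png"); s=cv2.imread("pics/scene0.png")
cv2.imwrite("pics/c1.png",cv2.resize(t[150:300,190:390],None,fx=4,fy=4,interpolation=cv2.INTER_CUBIC))
cv2.imwrite("pics/c2.png",cv2.resize(s[180:320,260:420],None,fx=4.2,fy=4.2,interpolation=cv2.INTER_CUBIC))
d=np.load("pics/top0.npz");r=d["range_z"];K=d["intrinsics"];T=d["world_from_camera"]
for (u,v) in [(232,180),(260,260),(240,262),(285,256),(346,250),(335,255),(358,243),(300,200),(210,280),(405,165)]:
    z=r[v,u];p=cv2.undistortPoints(np.array([[[u,v]]],float),K,d["dist"])[0,0]
    print((u,v),np.round(T[:3,:3]@(np.array([p[0],p[1],1])*z)+T[:3,3],4))
E
```

```text
(232, 180) [ 0.5915 -0.17    0.1   ]
(260, 260) [ 0.4508 -0.2202  0.0868]
(240, 262) [ 0.4471 -0.1854  0.0887]
(285, 256) [ 0.4578 -0.2642  0.0887]
(346, 250) [ 0.4699 -0.3726  0.0771]
(335, 255) [ 0.4622 -0.3536  0.0645]
(358, 243) [ 0.4809 -0.393   0.0903]
(300, 200) [ 0.5663 -0.2898  0.0488]
(210, 280) [ 0.4177 -0.1273  0.0509]
(405, 165) [ 0.6334 -0.4866  0.0517]
```

View pics/c1.png

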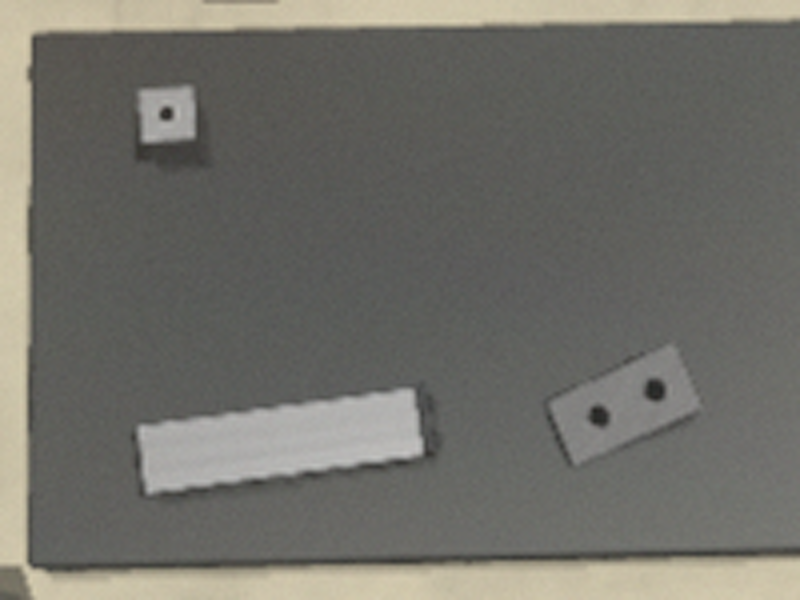

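View pics/c2.png

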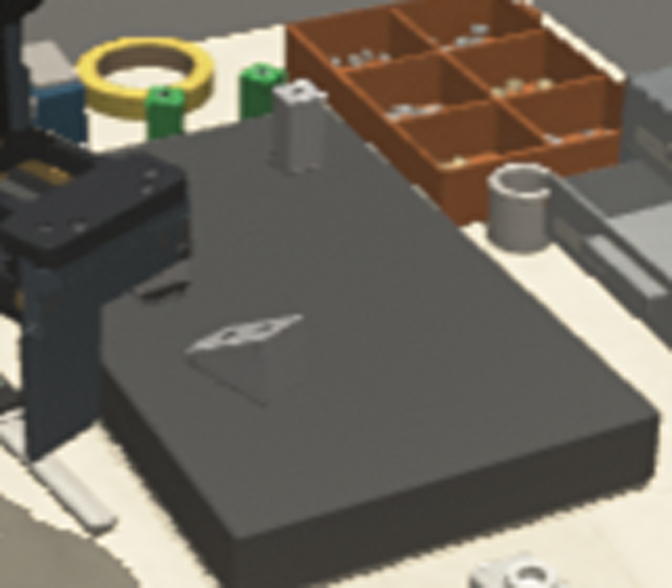

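Here is what could be mistaken for each target, and my choice:
- **Gauge block:** grey block on the plate at (232,180), or the green ones at (169,170) and (171,208). I choose the grey one.
- **Sine bar:** only (260,260). Its dark stop end is on the right at about (297,256).
- **Wedge:** only (346,250). Its right end, at (358,243), stands at 0.090 m, so that is the thick end.
- **Bystander:** the valve block at (452,224) is off the plate.

The crop confirms these choices. Next I'll measure precisely from contours.

```bash
cat > h.py <<'E'
import cv2,numpy as np
from scipy.spatial.transform import Rotation as Rn
def ray(d,uv):
    p=cv2.undistortPoints(np.array(uv,float).reshape(-1,1,2),d["intrinsics"],d["dist"])[:,0]
    T=d["world_from_camera"]; v=np.c_[p,np.ones(len(p))]@T[:3,:3].T
    return T[:3,3],v
def onz(d,uv,z):
    o,v=ray(d,uv); z=np.broadcast_to(z,len(v)); return o+v*((z-o[2])/v[:,2])[:,None]
def tri(d1,u1,d2,u2):
    o1,a=ray(d1,[u1]);o2,b=ray(d2,[u2]);a=a[0]/np.linalg.norm(a);b=b[0]/np.linalg.norm(b)
    s=np.linalg.lstsq(np.c_[a,-b],o2-o1,rcond=None)[0]
    p,q=o1+s[0]*a,o2+s[1]*b; return (p+q)/2,np.linalg.norm(p-q)
def blob(img,box,lo,f=6,hi=255):
    u0,v0,u1,v1=box; g=cv2.cvtColor(img,cv2.COLOR_RGB2GRAY)[v0:v1,u0:u1]
    g=cv2.resize(g,None,fx=f,fy=f,interpolation=cv2.INTER_CUBIC)
    m=((g>lo)&(g<=hi)).astype(np.uint8)
    c=max(cv2.findContours(m,cv2.RETR_EXTERNAL,cv2.CHAIN_APPROX_NONE)[0],key=cv2.contourArea)
    b=cv2.boxPoints(cv2.minAreaRect(c)); q=cv2.approxPolyDP(cv2.convexHull(c),0.06*cv2.arcLength(c,True)/2,True)[:,0]
    cv=lambda p:(np.array(p,float)+0.5)/f-0.5+[u0,v0]
    return cv(b),cv(q),cv2.contourArea(c)/f/f
E
python3 - <<'E'
from h import *
t=np.load("pics/top0.npz");s=np.load("pics/scene0.npz")
g=cv2.cvtColor(t["image"],cv2.COLOR_RGB2GRAY)
print("grey block/bar/wedge/plate",g[176,230],g[260,260],g[250,346],g[220,300],g[235,370])
for n,box,lo,z in (("block",(222,165,245,188),125,.1),("bar",(215,240,305,280),140,.088),("wedge",(320,230,372,272),112,.075)):
    b,q,a=blob(t["image"],box,lo); print(n,a,np.round(q,1).tolist()); 
    P=onz(t,b,z); print(" rect",np.round(P,4).tolist(),"mean",P.mean(0).round(4))
    P=onz(t,q,z); print(" poly",np.round(P[:,:2],4).tolist())
for n,box,lo in (("blockS",(320,196,342,206),135),("wedgeS",(298,250,338,272),120)):
    b,q,a=blob(s["image"],box,lo); print(n,a,np.round(q,1).tolist())
E
```

```text
grey block/bar/wedge/plate 152 177 130 91 101
block 169.33333333333334 [[236.9, 171.2], [237.9, 183.8], [225.6, 184.9], [224.4, 172.6]]
 rect [[0.6059, -0.1556, 0.1], [0.608, -0.18, 0.1], [0.5841, -0.1823, 0.1], [0.5819, -0.158, 0.1]] mean [ 0.595 -0.169  0.1  ]
 poly [[0.6074, -0.1784], [0.5847, -0.1805], [0.5826, -0.1589], [0.6049, -0.1563]]
bar 1140.5416666666667 [[292.9, 247.6], [294.6, 263.1], [226.2, 272.1], [224.9, 255.9]]
 rect [[0.4577, -0.1565, 0.088], [0.4749, -0.2786, 0.088], [0.4445, -0.2829, 0.088], [0.4275, -0.1613, 0.088]] mean [ 0.4511 -0.2198  0.088 ]
 poly [[0.4728, -0.278], [0.4454, -0.2811], [0.4294, -0.1616], [0.4578, -0.1586]]
wedge 595.625 [[357.8, 235.4], [365.2, 251.8], [333.2, 265.6], [327.2, 250.2]]
 rect [[0.4712, -0.3367, 0.075], [0.4976, -0.3951, 0.075], [0.4673, -0.4082, 0.075], [0.4411, -0.35, 0.075]] mean [ 0.4693 -0.3725  0.075 ]
 poly [[0.4966, -0.3941], [0.467, -0.4073], [0.4421, -0.3498], [0.4696, -0.3391]]
blockS 42.708333333333336 [[337.2, 202.4], [329.1, 204.2], [324.9, 200.8], [332.1, 198.4]]
wedgeS 87.75 [[331.4, 255.1], [322.1, 260.6], [304.6, 262.9], [313.4, 257.4]]
```

```bash
python3 - <<'E'
from h import *
from rig import bot
t=np.load("pics/top0.npz");s=np.load("pics/scene0.npz")
tb=blob(t["image"],(222,165,245,188),125)[1].mean(0); sb=blob(s["image"],(320,196,342,206),135)[1].mean(0)
print("block",tri(t,tb,s,sb))
T=np.array([[357.8,235.4],[365.2,251.8],[333.2,265.6],[327.2,250.2]])
S=np.array([[331.4,255.1],[322.1,260.6],[304.6,262.9],[313.4,257.4]])
for a,b in zip(T,S): print("wedge corner",*tri(t,a,s,b))
W=onz(t,T,[.0926,.0926,.058,.058]);print(W.round(4).tolist())
th=(W[0]+W[1])/2;tn=(W[2]+W[3])/2;u=(tn-th)[:2];L=np.linalg.norm(u);u/=L
print("len",L,"yaw",np.degrees(np.arctan2(u[1],u[0])),"com",th[:2]+u*.023,"mid",(th+tn)[:2]/2)
st=bot.get_state();R=Rn.from_rotvec(st["tcp_rot"]).as_matrix();print(R.round(3).tolist())
E
```

```text
block (array([ 0.59568094, -0.16848699,  0.09863266]), np.float64(0.0009861147662335765))
wedge corner [ 0.49394142 -0.39257574  0.0898222 ] 0.0012328897661679132
wedge corner [ 0.46504507 -0.4054299   0.09043497] 0.00047056841927177603
wedge corner [ 0.44445099 -0.3508822   0.05715541] 0.0018183564113183497
wedge corner [ 0.47183506 -0.33981901  0.05851898] 0.000613720973221501
[[0.4941, -0.3925, 0.0926], [0.465, -0.4053, 0.0926], [0.4435, -0.3505, 0.058], [0.4716, -0.3397, 0.058]]
len 0.058093422850167276 yaw 112.28691728013409 com [ 0.47086646 -0.37761622] mid [ 0.46857327 -0.37202122]
[[0.419, -0.908, -0.0], [-0.908, -0.419, 0.001], [-0.001, -0.0, -1.0]]
```

```bash
python3 -m pendant '[[-0.0236,-0.0317,0,0,0,0,0.0912],[-0.0236,-0.0317,0,0,0,0,0.0912],[-0.0236,-0.0317,0,0,0,0,0.0912],[-0.0236,-0.0317,0,0,0,0,0.0912],[-0.0236,-0.0317,0,0,0,0,0.0912],[-0.0236,-0.0317,0,0,0,0,0.0912],[-0.0236,-0.0317,0,0,0,0,0.0912],[-0.0236,-0.0317,0,0,0,0,0.0912],[-0.0236,-0.0317,0,0,0,0,0.0912],[-0.0236,-0.0317,0,0,0,0,0.0912],[0,0,0,0,0,-7,0.07],[0,0,0,0,0,-7,0.07],[0,0,0,0,0,-7,0.07],[0,0,0,0,0,-7,0.07],[0,0,0,0,0,-7,0.07],[0,0,0,0,0,-7,0.07],[0,0,0,0,0,-7,0.07],[0,0,0,0,0,-7,0.07],[0,0,0,0,0,-7,0.07],[0,0,0,0,0,-7,0.07]]'
cat > st.py <<'E'
from h import *
from rig import bot
import sys
def show():
    s=bot.get_state();R=Rn.from_rotvec(s["tcp_rot"]).as_matrix()
    print("t",round(s["clock"],2),"p",np.round(s["ee_pos"],4),"q",np.round(s["joint_pos"],2),"F",np.round(s["ft_force"],1),"w",round(float(s["width"]),4))
    print("R",R.round(3).tolist(),"xhead",round(float(np.degrees(np.arctan2(R[1,0],R[0,0]))),2)); return s,R
def to(target,Rt=None):
    """shift in tool axes to world TCP target and the turn (deg) to Rt"""
    s,R=show(); print("shift mm",np.round(1e3*R.T@(np.array(target)-s["ee_pos"]),1))
    if Rt is not None: print("turn",np.round(Rn.from_matrix(R.T@Rt).as_rotvec(degrees=True),2))
def snap(n,name):
    d=bot.snapshot(n);np.savez(f"pics/{name}.npz",**d);cv2.imwrite(f"pics/{name}.png",d["image"][:,:,::-1]);return d
E
python3 - <<'E'
from st import *
to([.4511,-.2198,.072])
d=snap("scene","scene1")
cv2.imwrite("pics/c3.png",cv2.resize(d["image"][180:320,220:380,::-1],None,fx=4.2,fy=4.2,interpolation=cv2.INTER_CUBIC))
E
```

```text
clock: 1.77
ee_pos: [0.4555, -0.2002, 0.2193]
tcp_rot: [-3.132, -0.15, 0.01]
ft_force: [-0.5, -0.5, -0.6]
width: 0.0699
t 1.77 p [ 0.4555 -0.2002  0.2193] q [-0.54  0.33  1.65  0.    1.17 -0.63] F [-0.5 -0.5 -0.6] w 0.0699
R [[0.995, 0.095, -0.007], [0.096, -0.995, 0.006], [-0.006, -0.007, -1.0]] xhead 5.48
shift mm [ -5.4  20.1 147.2]
```

View pics/c3.png

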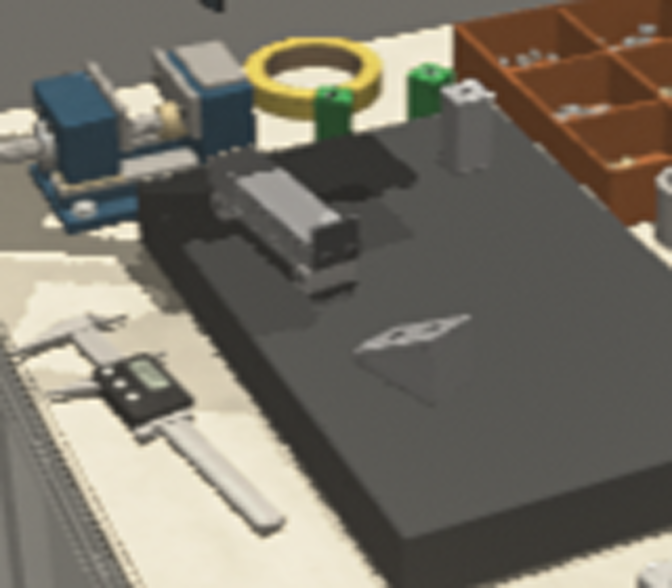

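The crop shows the bar's dark stop end at about (335,240), nearest the camera, so the plain end is the far left one. Next I'll cross-check the bar's height and work out the correction.

```bash
python3 - <<'E'
from st import *
t=np.load("pics/top0.npz");s=np.load("pics/scene1.npz")
g=cv2.cvtColor(s["image"],cv2.COLOR_RGB2GRAY)
b,q,a=blob(s["image"],(268,214,308,240),112);print(a,q.round(1).tolist())
T=blob(t["image"],(215,240,305,280),140)[0];print(T.round(1).tolist())
for u in q:
  for v in T:
    p,e=tri(t,v,s,u)
    if e<.004: print(u.round(1),v.round(1),p.round(4),round(e,4))
a=np.radians(8);Rt=np.array([[np.cos(a),np.sin(a),0],[np.sin(a),-np.cos(a),0],[0,0,-1]])
to([.4511,-.2198,.068],Rt)
E
```

```text
191.76388888888889 [[276.1, 222.2], [286.2, 219.8], [300.4, 231.8], [292.2, 237.2]]
[[223.7, 256.0], [293.2, 246.4], [295.6, 263.6], [226.0, 273.2]]
[292.2 237.2] [295.6 263.6] [ 0.4437 -0.2827  0.0889] 0.0014
t 1.82 p [ 0.4555 -0.2002  0.2192] q [-0.54  0.33  1.65  0.    1.17 -0.64] F [-0.4 -0.2 -0.9] w 0.07
R [[0.994, 0.106, -0.007], [0.106, -0.994, 0.006], [-0.006, -0.007, -1.0]] xhead 6.1
shift mm [ -5.5  20.1 151.2]
turn [-0.4   0.35 -1.9 ]
```

```bash
python3 -m pendant '[[-0.0055,0.020,0.02,-0.4,0.35,-1.9,0.07],[0,0,0.03,0,0,0,0.07],[0,0,0.03,0,0,0,0.07],[0,0,0.02,0,0,0,0.07],[0,0,0,0,0,0,0.07]]'
python3 - <<'E'
from st import *
a=np.radians(8);Rt=np.array([[np.cos(a),np.sin(a),0],[np.sin(a),-np.cos(a),0],[0,0,-1]])
to([.4511,-.2198,.068],Rt)
E
```

```text
clock: 2.23
ee_pos: [0.4534, -0.2223, 0.1171]
tcp_rot: [3.132, 0.202, 0.007]
ft_force: [-1.4, 0.5, -0.4]
width: 0.0703
t 2.23 p [ 0.4534 -0.2223  0.1171] q [-0.57  0.47  1.77 -0.    0.9  -0.7 ] F [-1.4  0.5 -0.4] w 0.0703
R [[0.992, 0.128, 0.005], [0.128, -0.992, -0.003], [0.004, 0.004, -1.0]] xhead 7.38
shift mm [-2.1 -2.9 49. ]
turn [ 0.21 -0.24 -0.62]
```

```bash
python3 -m pendant '[[-0.002,-0.003,0.02,0.2,-0.2,-0.6,0.07],[0,0,0.018,0,0,0,0.07],[0,0,0.008,0,0,0,0.07],[0,0,0,0,0,0,0.07]]'
python3 - <<'E'
from st import *
a=np.radians(8);Rt=np.array([[np.cos(a),np.sin(a),0],[np.sin(a),-np.cos(a),0],[0,0,-1]])
to([.4511,-.2198,.068],Rt)
E
```

```text
clock: 2.57
ee_pos: [0.4518, -0.2199, 0.0715]
tcp_rot: [3.135, 0.205, 0.001]
ft_force: [-0.6, -0.3, 0.2]
width: 0.0702
t 2.57 p [ 0.4518 -0.2199  0.0715] q [-0.57  0.54  1.81  0.    0.79 -0.7 ] F [-0.6 -0.3  0.2] w 0.0702
R [[0.992, 0.13, 0.001], [0.13, -0.992, -0.0], [0.001, 0.0, -1.0]] xhead 7.47
shift mm [-0.7 -0.2  3.5]
turn [ 0.01 -0.04 -0.53]
```

```bash
python3 -m pendant '[[-0.0007,0,0.0035,0,0,-0.5,0.05],[0,0,0,0,0,0,0.04],[0,0,0,0,0,0,0.03],[0,0,0,0,0,0,0.02],[0,0,0,0,0,0,0.02],[0,0,0,0,0,0,0.02],[0,0,0,0,0,0,0.02]]'; python3 -m pendant '[[0,0,0,0,0,0,0.0],[0,0,0,0,0,0,0.0]]'
python3 - <<'E'
from st import *
show()
E
```

```text
clock: 3.15
ee_pos: [0.4531, -0.2212, 0.0724]
tcp_rot: [3.131, 0.216, 0.008]
ft_force: [1.0, -0.1, -4.2]
width: 0.03
clock: 3.32
ee_pos: [0.4529, -0.2211, 0.0724]
tcp_rot: [3.131, 0.215, 0.008]
ft_force: [-0.4, 0.0, -4.4]
width: 0.03
t 3.32 p [ 0.4529 -0.2211  0.0724] q [-0.57  0.54  1.81  0.    0.79 -0.71] F [-0.4  0.  -4.4] w 0.03
R [[0.991, 0.137, 0.005], [0.137, -0.991, -0.003], [0.005, 0.003, -1.0]] xhead 7.87
```

Gripped at 30.0 mm width. Lifting and moving toward the block, then tilting the plain end up (+30° about tool x).

```bash
python3 -m pendant '[[0,0,-0.02,0,0,0,0],[0,0,-0.03,0,0,0,0],[0,0,-0.03,0,0,0,0],[0,0,-0.005,0,0,0,0],[0,0,0,6,0,0,0],[0,0,0,6,0,0,0],[0,0,0,6,0,0,0],[0,0,0,6,0,0,0],[0,0,0,6,0,0,0],[0,0,0,0,0,0,0],[0,0,0,0,0,0,0]]'
python3 - <<'E'
from st import *
a=np.radians(6);R0=np.array([[np.cos(a),np.sin(a),0],[np.sin(a),-np.cos(a),0],[0,0,-1]])
Rt=R0@Rn.from_rotvec([30,0,0],degrees=True).as_matrix()
c=-0.004
T=np.array([.6006,-.2193,.098])-Rt[:,2]*c
print(T)
to(T+[0,0,.04],Rt)
d=snap("scene","scene2")
cv2.imwrite("pics/c4.png",cv2.resize(d["image"][120:320,220:420,::-1],None,fx=3,fy=3,interpolation=cv2.INTER_CUBIC))
E
```

```text
clock: 4.23
ee_pos: [0.4513, -0.2191, 0.157]
tcp_rot: [-2.592, -0.183, 0.043]
ft_force: [-0.2, 0.8, -4.3]
width: 0.0297
[ 0.60039094 -0.21731096  0.0945359 ]
t 4.23 p [ 0.4513 -0.2191  0.157 ] q [-0.79  0.61  1.49  0.32  1.49 -1.03] F [-0.2  0.8 -4.3] w 0.0297
R [[0.99, 0.122, -0.067], [0.139, -0.847, 0.513], [0.006, -0.518, -0.856]] xhead 7.99
shift mm [147.8  28.3  10.2]
turn [-1.18  0.73  1.88]
```

View pics/c4.png

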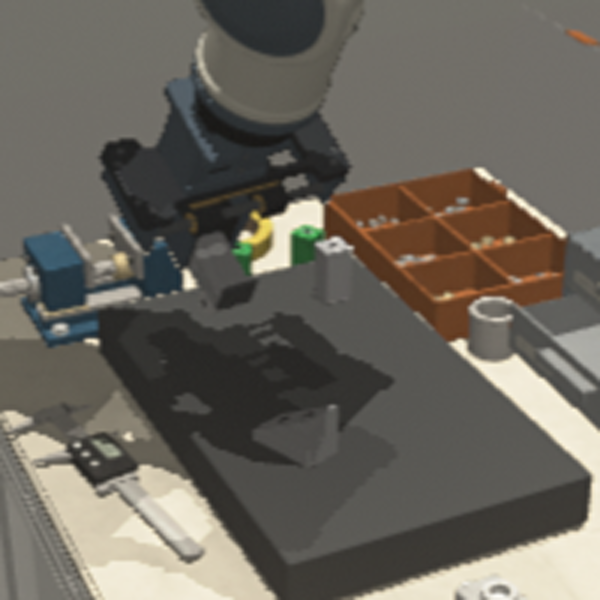

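```bash
python3 -m pendant '[[0.035,0.007,0.002,-0.3,0.2,0.5,0],[0.037,0.007,0.002,-0.3,0.2,0.5,0],[0.037,0.007,0.002,-0.3,0.2,0.5,0],[0.037,0.007,0.002,-0.3,0.1,0.4,0],[0,0,0,0,0,0,0],[0,0,0,0,0,0,0]]'
python3 - <<'E'
from st import *
a=np.radians(6);R0=np.array([[np.cos(a),np.sin(a),0],[np.sin(a),-np.cos(a),0],[0,0,-1]])
Rt=R0@Rn.from_rotvec([30,0,0],degrees=True).as_matrix()
c=-0.004
T=np.array([.6006,-.2193,.098])-Rt[:,2]*c
to(T,Rt)
d=snap("top","top2")
cv2.imwrite("pics/c5.png",cv2.resize(d["image"][140:300,180:380,::-1],None,fx=3.5,fy=3.5,interpolation=cv2.INTER_CUBIC))
d=snap("scene","scene3")
cv2.imwrite("pics/c6.png",cv2.resize(d["image"][120:320,220:420,::-1],None,fx=3,fy=3,interpolation=cv2.INTER_CUBIC))
E
```

```text
clock: 4.78
ee_pos: [0.6035, -0.2149, 0.1351]
tcp_rot: [-2.633, -0.136, 0.039]
ft_force: [-0.6, 0.2, -4.9]
width: 0.0301
t 4.78 p [ 0.6035 -0.2149  0.1351] q [-0.63  0.77  1.19  0.37  1.55 -0.81] F [-0.6  0.2 -4.9] w 0.0301
R [[0.995, 0.089, -0.053], [0.104, -0.87, 0.482], [-0.003, -0.485, -0.875]] xhead 5.96
shift mm [-3.2 21.5 34.5]
turn [ 1.    0.12 -0.11]
```

View pics/c5.png

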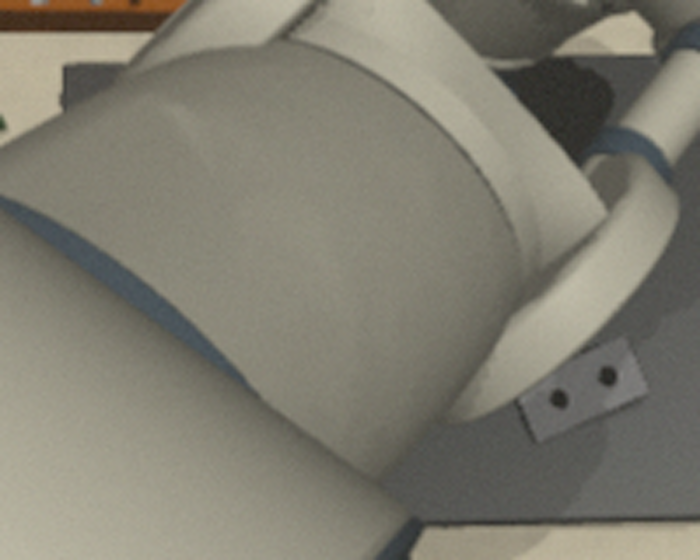

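View pics/c6.png

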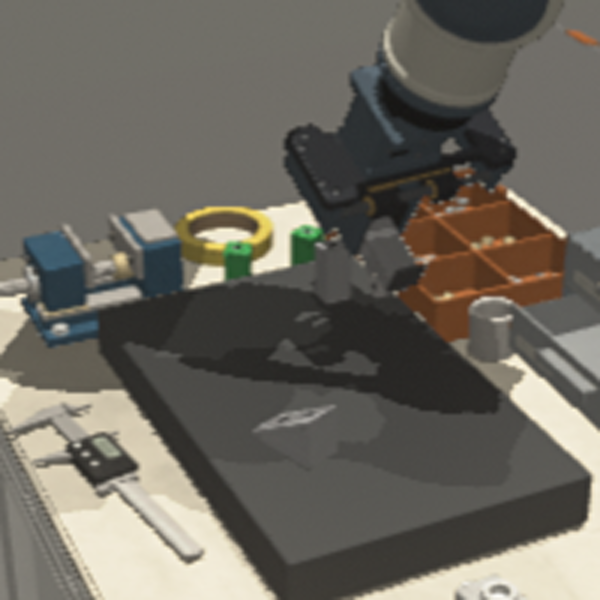

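The scene view shows the bar tilted over the block, still clear of it, while the arm hides the bar in the top view. Before descending I'll check the heights of the box and drawer near the gripper's +x side.

```bash
python3 - <<'E'
from h import *
t=np.load("pics/top0.npz");r=t["range_z"]
vs,us=np.mgrid[0:160,100:440]
o,v=ray(t,np.c_[us.ravel(),vs.ravel()])
P=o+v*r[vs.ravel(),us.ravel()][:,None]
for y0 in np.arange(-.5,0,.05):
    m=(P[:,1]>y0)&(P[:,1]<y0+.05)
    print(round(y0,2),[ (round(x,2),round(float(np.max(P[m&(P[:,0]>x)&(P[:,0]<x+.03),2],initial=-1)),3)) for x in np.arange(.6,.8,.03)])
E
```

```text
-0.5 [(np.float64(0.6), -1.0), (np.float64(0.63), 0.055), (np.float64(0.66), 0.098), (np.float64(0.69), 0.068), (np.float64(0.72), 0.152), (np.float64(0.75), 0.15), (np.float64(0.78), 0.151)]
-0.45 [(np.float64(0.6), -1.0), (np.float64(0.63), 0.058), (np.float64(0.66), 0.099), (np.float64(0.69), 0.095), (np.float64(0.72), 0.152), (np.float64(0.75), 0.15), (np.float64(0.78), 0.151)]
-0.4 [(np.float64(0.6), -1.0), (np.float64(0.63), 0.056), (np.float64(0.66), 0.097), (np.float64(0.69), 0.098), (np.float64(0.72), 0.149), (np.float64(0.75), 0.149), (np.float64(0.78), 0.15)]
-0.35 [(np.float64(0.6), -1.0), (np.float64(0.63), 0.056), (np.float64(0.66), 0.099), (np.float64(0.69), 0.098), (np.float64(0.72), 0.151), (np.float64(0.75), 0.152), (np.float64(0.78), 0.151)]
-0.3 [(np.float64(0.6), -1.0), (np.float64(0.63), 0.056), (np.float64(0.66), 0.006), (np.float64(0.69), 0.046), (np.float64(0.72), 0.045), (np.float64(0.75), 0.006), (np.float64(0.78), 0.007)]
-0.25 [(np.float64(0.6), -1.0), (np.float64(0.63), 0.055), (np.float64(0.66), 0.051), (np.float64(0.69), 0.05), (np.float64(0.72), 0.048), (np.float64(0.75), 0.049), (np.float64(0.78), 0.05)]
-0.2 [(np.float64(0.6), -1.0), (np.float64(0.63), 0.055), (np.float64(0.66), 0.049), (np.float64(0.69), 0.029), (np.float64(0.72), 0.024), (np.float64(0.75), 0.045), (np.float64(0.78), 0.025)]
-0.15 [(np.float64(0.6), -1.0), (np.float64(0.63), 0.054), (np.float64(0.66), 0.051), (np.float64(0.69), 0.047), (np.float64(0.72), 0.046), (np.float64(0.75), 0.046), (np.float64(0.78), 0.046)]
-0.1 [(np.float64(0.6), -1.0), (np.float64(0.63), 0.052), (np.float64(0.66), 0.049), (np.float64(0.69), 0.047), (np.float64(0.72), 0.045), (np.float64(0.75), 0.046), (np.float64(0.78), 0.046)]
-0.05 [(np.float64(0.6), -1.0), (np.float64(0.63), 0.005), (np.float64(0.66), 0.049), (np.float64(0.69), 0.045), (np.float64(0.72), 0.046), (np.float64(0.75), 0.046), (np.float64(0.78), 0.045)]
```

```bash
python3 -m pendant '[[-0.0016,0.005,0.008,0.5,0,0,0],[-0.0016,0.005,0.008,0.5,0,0,0],[0,0.0055,0.008,0,0,0,0],[0,0,0,0,0,0,0]]'
python3 - <<'E'
from st import *
a=np.radians(6);R0=np.array([[np.cos(a),np.sin(a),0],[np.sin(a),-np.cos(a),0],[0,0,-1]])
Rt=R0@Rn.from_rotvec([30,0,0],degrees=True).as_matrix()
c=-0.004
T=np.array([.6006,-.2193,.098])-Rt[:,2]*c
to(T,Rt)
d=snap("scene","scene4")
cv2.imwrite("pics/c7.png",cv2.resize(d["image"][170:270,290:390,::-1],None,fx=6,fy=6,interpolation=cv2.INTER_CUBIC))
E
```

```text
clock: 5.22
ee_pos: [0.5965, -0.2169, 0.1054]
tcp_rot: [-2.615, -0.133, 0.04]
ft_force: [-0.6, 1.1, -3.9]
width: 0.0297
t 5.22 p [ 0.5965 -0.2169  0.1054] q [-0.64  0.8   1.22  0.38  1.51 -0.84] F [-0.6  1.1 -3.9] w 0.0297
R [[0.995, 0.087, -0.054], [0.102, -0.861, 0.498], [-0.003, -0.501, -0.866]] xhead 5.88
shift mm [3.8 6.2 9. ]
turn [-0.04  0.1  -0.2 ]
```

View pics/c7.png

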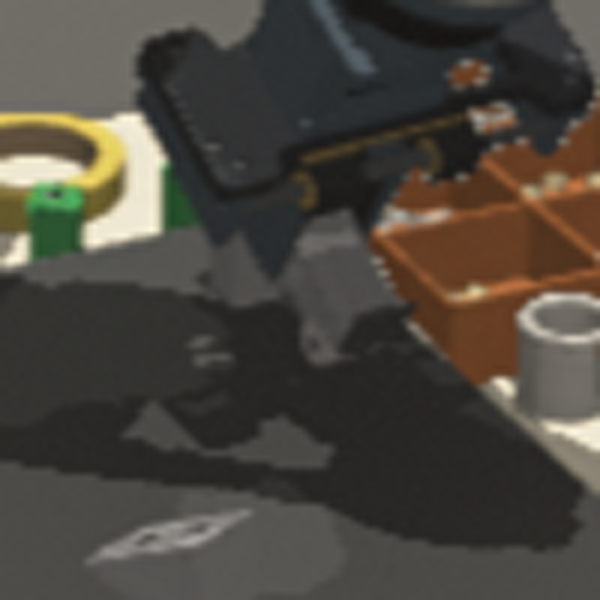

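```bash
python3 -m pendant '[[0.0038,0.0012,0.002,0,0,0,0],[0,0.001,0.0017,0,0,0,0],[0,0,0,0,0,0,0]]'; python3 -m pendant '[[0,0.001,0.0017,0,0,0,0]]';  python3 -m pendant '[[0,0.001,0.0017,0,0,0,0]]'
```

```text
clock: 5.52
ee_pos: [0.6005, -0.2174, 0.1015]
tcp_rot: [-2.615, -0.131, 0.04]
ft_force: [-0.8, -0.5, -4.0]
width: 0.0297
clock: 5.6
ee_pos: [0.6008, -0.2175, 0.0998]
tcp_rot: [-2.615, -0.131, 0.039]
ft_force: [-1.0, -0.3, -4.7]
width: 0.0298
clock: 5.68
ee_pos: [0.6009, -0.2176, 0.0978]
tcp_rot: [-2.615, -0.131, 0.038]
ft_force: [0.4, -0.3, -4.6]
width: 0.0298
```

```bash
for i in 1 2; do python3 -m pendant '[[0,0.0005,0.0009,0,0,0,0]]'|egrep 'pos|ft'; done;  python3 -m pendant '[[0,0.0005,0.0009,0,0,0,0]]'|egrep 'pos|ft|rot'
```

```text
ee_pos: [0.601, -0.2176, 0.0967]
ft_force: [-0.1, -0.7, -3.9]
ee_pos: [0.601, -0.2176, 0.0956]
ft_force: [-0.2, -0.5, -4.6]
ee_pos: [0.6011, -0.2174, 0.0951]
tcp_rot: [-2.615, -0.132, 0.038]
ft_force: [-4.4, -1.5, 16.6]
```

```bash
python3 -m pendant '[[0,0,0,0,0,0,0]]'|egrep 'pos|ft|rot'; python3 - <<'E'
from st import *
s,R=show(); print("M",s["wrist_torque"], "tool", R.T@s["wrist_torque"])
d=snap("scene","scene5")
cv2.imwrite("pics/c8.png",cv2.resize(d["image"][190:250,310:370,::-1],None,fx=10,fy=10,interpolation=cv2.INTER_CUBIC))
E
```

```text
ee_pos: [0.6011, -0.2175, 0.0954]
tcp_rot: [-2.615, -0.132, 0.037]
ft_force: [-0.0, 0.5, -4.4]
t 6.02 p [ 0.6011 -0.2175  0.0954] q [-0.64  0.81  1.21  0.38  1.49 -0.84] F [-0.   0.5 -4.4] w 0.0299
R [[0.995, 0.087, -0.052], [0.101, -0.862, 0.497], [-0.001, -0.5, -0.866]] xhead 5.8
M [-0.71001625 -0.1736707   0.00223396] tool [-0.72394108  0.08684973 -0.05153656]
```

View pics/c8.png

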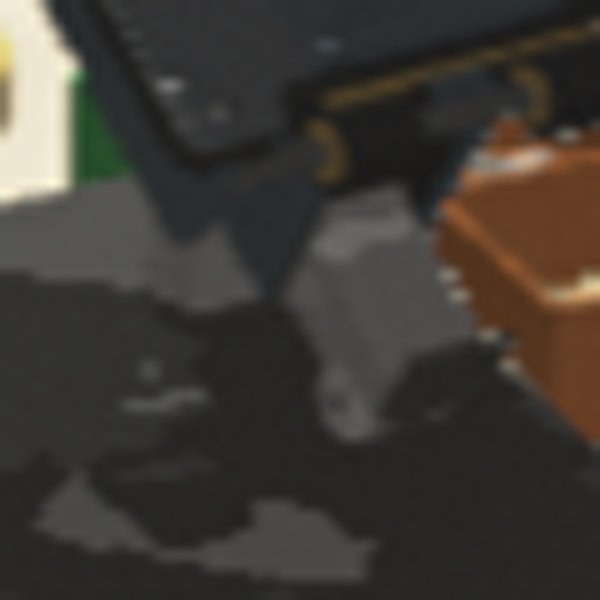

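```bash
python3 -m pendant '[[0,0.0004,0.0007,0,0,0,0]]'|egrep 'pos|ft|rot'; python3 - <<'E'
from st import *
s,R=show(); print("F tool",R.T@s["ft_force"],"M tool", R.T@s["wrist_torque"])
E
```

```text
ee_pos: [0.6012, -0.2174, 0.0951]
tcp_rot: [-2.615, -0.132, 0.037]
ft_force: [-4.0, 0.2, 13.1]
t 6.15 p [ 0.6012 -0.2174  0.0951] q [-0.64  0.81  1.21  0.38  1.49 -0.84] F [-4.   0.2 13.1] w 0.0297
R [[0.995, 0.087, -0.051], [0.101, -0.862, 0.497], [-0.001, -0.5, -0.866]] xhead 5.81
F tool [ -4.00268402  -7.04091568 -11.03353389] M tool [ 0.5517453  -0.79712002  0.12730896]
```

```bash
for i in 1 2; do python3 -m pendant '[[0,0,0.0005,-0.5,0,0,0]]'|egrep 'pos'; python3 - <<'E'
from st import *
s,R=show(); print("F tool",R.T@s["ft_force"],"M tool", R.T@s["wrist_torque"])
E
done
```

```text
ee_pos: [0.6013, -0.2174, 0.0951]
t 6.23 p [ 0.6013 -0.2174  0.0951] q [-0.64  0.81  1.22  0.37  1.49 -0.84] F [-1.3 -1.5  1.9] w 0.0298
R [[0.995, 0.088, -0.05], [0.101, -0.866, 0.49], [-0.001, -0.493, -0.87]] xhead 5.8
F tool [-1.42874719  0.29648082 -2.33438352] M tool [ 0.00779142 -0.12552257 -0.06544804]
ee_pos: [0.6014, -0.2173, 0.095]
t 6.32 p [ 0.6014 -0.2173  0.095 ] q [-0.64  0.81  1.22  0.37  1.48 -0.84] F [-1.5 -2.   2.6] w 0.0298
R [[0.995, 0.088, -0.049], [0.101, -0.87, 0.482], [-0.0, -0.485, -0.875]] xhead 5.79
F tool [-1.72338507  0.319771   -3.10980491] M tool [ 0.04872278 -0.13044446 -0.04482408]
```

```bash
python3 -m pendant '[[0,0,0,0,0,0,0.031],[0,0,0,0,0,0,0.034]]'|egrep 'pos|ft|wid'; python3 -m pendant '[[0,0,0,0,0,0,0.04],[0,0,0,0,0,0,0.05],[0,0,0,0,0,0,0.055]]'|egrep 'pos|ft|wid'; python3 - <<'E'
from st import *
show()
d=snap("scene","scene6")
cv2.imwrite("pics/c9.png",cv2.resize(d["image"][190:250,310:370,::-1],None,fx=10,fy=10,interpolation=cv2.INTER_CUBIC))
E
```

```text
ee_pos: [0.6017, -0.2171, 0.0955]
ft_force: [0.1, -0.2, 0.1]
width: 0.033
ee_pos: [0.6018, -0.217, 0.0954]
ft_force: [-0.5, -0.4, -0.9]
width: 0.0506
t 6.73 p [ 0.6018 -0.217   0.0954] q [-0.64  0.81  1.22  0.37  1.48 -0.84] F [-0.5 -0.4 -0.9] w 0.0506
R [[0.995, 0.089, -0.048], [0.101, -0.871, 0.482], [0.001, -0.484, -0.875]] xhead 5.81
```

View pics/c9.png

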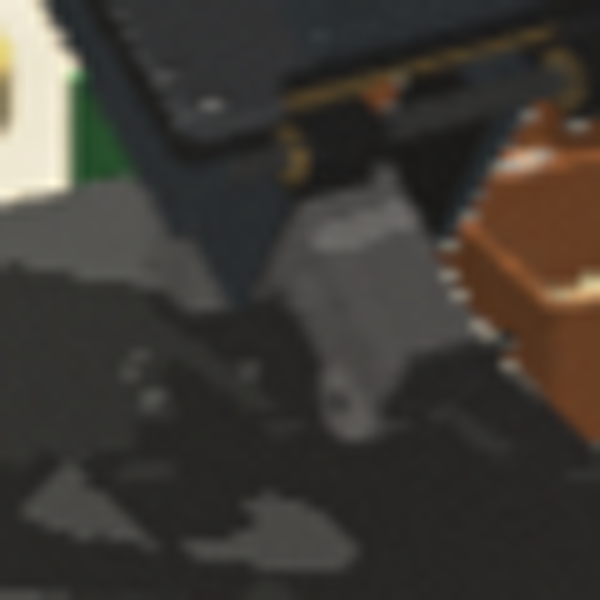

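The bar stayed put on release. Backing off along the tool axis, then levelling the tool.

```bash
python3 -m pendant '[[0,0,-0.01,0,0,0,0.055],[0,0,-0.02,0,0,0,0.055],[0,0,-0.035,0,0,0,0.06],[0,0,-0.035,0,0,0,0.07],[0,0,-0.01,-7,0,0,0.07],[0,0,0,-7,0,0,0.07],[0,0,0,-7,0,0,0.07],[0,0,0,-7,0,0,0.07],[0,0,0,-1,0,0,0.07]]'; python3 - <<'E'
from st import *
a=np.radians(22.3);Rt=np.array([[np.cos(a),np.sin(a),0],[np.sin(a),-np.cos(a),0],[0,0,-1]])
to([.4709,-.3776,.20],Rt)
snap("top","top3")
E
```

```text
clock: 7.53
ee_pos: [0.6071, -0.279, 0.2016]
tcp_rot: [3.127, 0.151, 0.005]
ft_force: [0.5, 0.2, -0.6]
width: 0.0702
t 7.53 p [ 0.6071 -0.279   0.2016] q [-0.52  0.57  1.27 -0.01  1.3  -0.61] F [ 0.5  0.2 -0.6] w 0.0702
R [[0.995, 0.097, 0.004], [0.097, -0.995, -0.01], [0.003, 0.011, -1.0]] xhead 5.54
shift mm [-145.1   85.     2.1]
turn [  0.63  -0.07 -16.76]
```

View pics/top3.png

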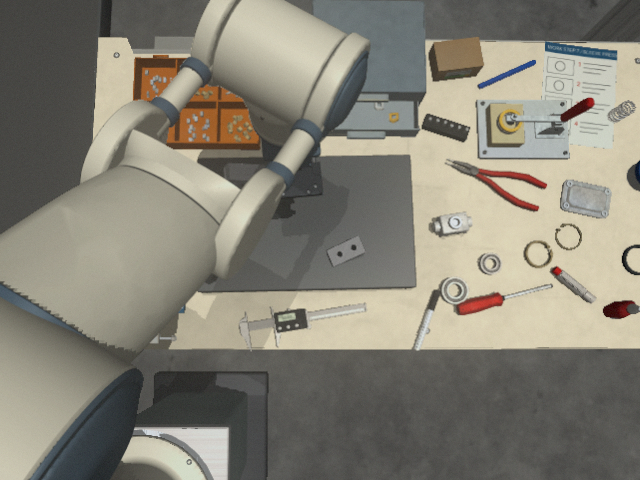

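The arm hides the bar and block here. The wedge is unmoved at (346,250). Moving over the wedge.

```bash
python3 -m pendant '[[-0.029,0.017,0,0,0,0,0.07],[-0.029,0.017,0,0,0,0,0.07],[-0.029,0.017,0,0,0,0,0.07],[-0.029,0.017,0,0,0,0,0.07],[-0.029,0.017,0,0,0,-5.6,0.07],[0,0,0,0.6,0,-5.6,0.07],[0,0,0,0,0,-5.6,0.07],[0,0,0,0,0,0,0.07]]'; python3 - <<'E'
from st import *
a=np.radians(22.3);Rt=np.array([[np.cos(a),np.sin(a),0],[np.sin(a),-np.cos(a),0],[0,0,-1]])
to([.4709,-.3776,.066],Rt)
d=snap("top","top4"); e=snap("scene","scene7")
A=cv2.resize(d["image"][150:300,190:390,::-1],(800,600),interpolation=cv2.INTER_CUBIC)
cv2.imwrite("pics/c10.png",A)
cv2.imwrite("pics/c11.png",cv2.resize(e["image"][170:290,270:390,::-1],None,fx=5,fy=5,interpolation=cv2.INTER_CUBIC))
E
```

```text
clock: 8.25
ee_pos: [0.4644, -0.3842, 0.2011]
tcp_rot: [-3.05, -0.612, -0.009]
ft_force: [0.8, -0.4, 0.4]
width: 0.0703
t 8.25 p [ 0.4644 -0.3842  0.2011] q [-0.8   0.49  1.42  0.02  1.25 -1.21] F [ 0.8 -0.4  0.4] w 0.0703
R [[0.923, 0.386, -0.0], [0.386, -0.922, 0.031], [0.012, -0.029, -1.0]] xhead 22.69
shift mm [  6.9   0.3 135.2]
turn [-1.64 -0.67  0.4 ]
```

View pics/c10.png

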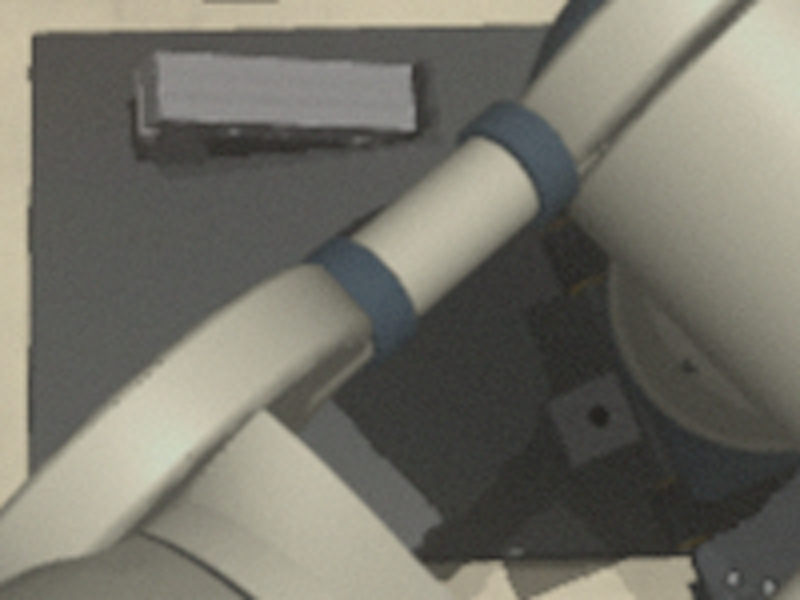

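View pics/c11.png

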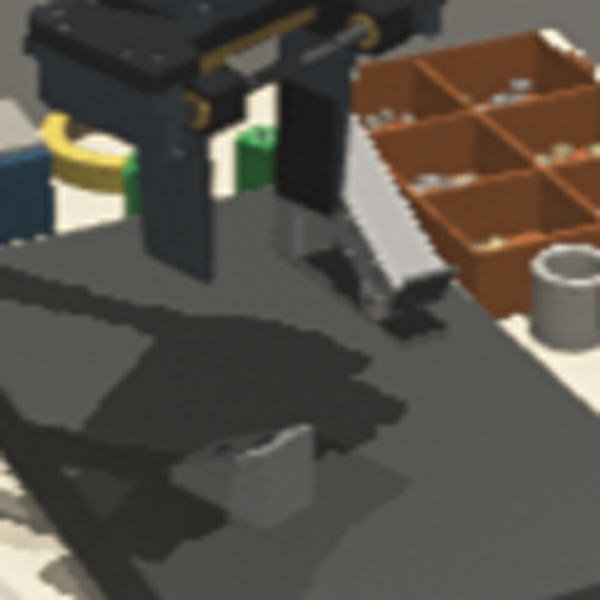

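The bar now slopes from the block down to the plate, with its stop end low at crop (425,285) in the scene view. Measuring its actual pose from the top view.

```bash
cat > bar.py <<'E'
from h import *
def barpose(d,box=(222,158,297,187),lo=118):
    b,q,a=blob(d["image"],box,lo); q=q[np.argsort(q[:,0])]
    print("area",round(a),"corners",q.round(1).tolist())
    P=np.r_[onz(d,q[:2],.1403),onz(d,q[-2:],.0783)]; print(P.round(4).tolist())
    hi,lo_=P[:2].mean(0),P[2:].mean(0); u=hi-lo_
    print("len",np.linalg.norm(u),"pitch if z ok",np.degrees(np.arcsin(.062/np.linalg.norm(u))),"head",np.degrees(np.arctan2(u[1],u[0])))
    u=u/np.linalg.norm(u); head=np.arctan2(u[1],u[0]); 
    n=np.array([-.5*np.cos(head),-.5*np.sin(head),.866])
    mid=(hi+lo_)/2-.013*n; print("mid",mid.round(4),"n",n.round(3)); return mid,head,P
E
python3 - <<'E'
from bar import *
d=np.load("pics/top4.npz"); g=cv2.cvtColor(d["image"],cv2.COLOR_RGB2GRAY)
print(g[168,230:300:4],g[160:190,260])
m,h,P=barpose(d)
r=d["range_z"]; vs,us=np.mgrid[166:178,234:290]
o,v=ray(d,np.c_[us.ravel(),vs.ravel()]);Q=o+v*r[vs,us].ravel()[:,None]
# plane fit
A=np.c_[Q[:,:2],np.ones(len(Q))];c,res,_,_=np.linalg.lstsq(A,Q[:,2],rcond=None)
n=np.array([-c[0],-c[1],1]);n/=np.linalg.norm(n);print("range plane tilt",np.degrees(np.arccos(n[2])),"dir",np.degrees(np.arctan2(-n[1],-n[0])), "z at mid+13n",c@[*(m+.013*np.array([-.5*np.cos(h),-.5*np.sin(h),.866]))[:2],1],"expect .1093")
E
```

```text
[140 138 137 136 136 139 137 138 138 140 141 138 140 143 143 141  58  83] [ 85  87  87  88 109 132 135 141 136 136 137 139 138 141 136 135 138 140
 138 138 126  96  77  76  67  54  46  46  66  76]
area 996 corners [[228.6, 163.4], [230.6, 178.8], [291.8, 165.9], [292.9, 181.6]]
[[0.6107, -0.169, 0.1403], [0.584, -0.1729, 0.1403], [0.6234, -0.2749, 0.0783], [0.5942, -0.2772, 0.0783]]
len 0.12255221295581237 pitch if z ok 30.391567429233728 head 96.23913554686148
mid [ 0.6024 -0.217   0.098 ] n [ 0.054 -0.497  0.866]
range plane tilt 72.87731784565374 dir 179.39672849354864 z at mid+13n 0.1155290023117137 expect .1093
```

```bash
python3 -m pendant '[[0.007,0,0.02,-1.6,-0.7,0.4,0.07],[0,0,0.03,0,0,0,0.07],[0,0,0.02,0,0,0,0.07],[0,0,0,0,0,0,0.07]]'
python3 - <<'E'
from st import *
a=np.radians(22.3);Rt=np.array([[np.cos(a),np.sin(a),0],[np.sin(a),-np.cos(a),0],[0,0,-1]])
to([.4709,-.3776,.065],Rt)
d=np.load("pics/top4.npz");r=d["range_z"]
for u in (238,250,262,274,286):
    v=172;z=np.median(r[v-2:v+3,u-1:u+2]);p=cv2.undistortPoints(np.array([[[u,v]]],float),d["intrinsics"],d["dist"])[0,0];T=d["world_from_camera"]
    print(u,np.round(T[:3,:3]@(np.array([p[0],p[1],1])*z)+T[:3,3],4))
E
```

```text
clock: 8.68
ee_pos: [0.4743, -0.3812, 0.1301]
tcp_rot: [3.089, 0.571, 0.004]
ft_force: [-0.4, 1.0, -0.5]
width: 0.0702
t 8.68 p [ 0.4743 -0.3812  0.1301] q [-0.78  0.57  1.5   0.    1.07 -1.14] F [-0.4  1.  -0.5] w 0.0702
R [[0.934, 0.357, 0.003], [0.357, -0.934, 0.0], [0.002, 0.001, -1.0]] xhead 20.94
shift mm [-2.  -4.6 65.1]
turn [ 0.05 -0.14 -1.36]
238 [ 0.5975 -0.1844  0.1335]
250 [ 0.6006 -0.2037  0.1215]
262 [ 0.6035 -0.2236  0.1109]
274 [ 0.6068 -0.2439  0.0981]
286 [ 0.6101 -0.2648  0.0858]
```

Range along the bar's top face gives a slope of about 30.4°, so it is seated properly. Continuing down to the wedge.

```bash
python3 -m pendant '[[-0.002,-0.0045,0.02,0,0,-1.3,0.07],[0,0,0.022,0,0,0,0.07],[0,0,0.012,0,0,0,0.07],[0,0,0,0,0,0,0.07],[0,0,0,0,0,0,0.07]]'
python3 - <<'E'
from st import *
a=np.radians(22.3);Rt=np.array([[np.cos(a),np.sin(a),0],[np.sin(a),-np.cos(a),0],[0,0,-1]])
to([.4709,-.3776,.065],Rt)
E
```

```text
clock: 9.1
ee_pos: [0.4737, -0.3778, 0.077]
tcp_rot: [-3.084, -0.591, -0.007]
ft_force: [0.6, -0.2, 0.8]
width: 0.07
t 9.1 p [ 0.4737 -0.3778  0.077 ] q [-0.77  0.64  1.54  0.01  0.96 -1.16] F [ 0.6 -0.2  0.8] w 0.07
R [[0.929, 0.37, 0.004], [0.37, -0.929, 0.003], [0.005, -0.001, -1.0]] xhead 21.71
shift mm [-2.5 -1.2 12. ]
turn [-0.05 -0.26 -0.59]
```

```bash
python3 -m pendant '[[-0.0025,-0.001,0.008,0,-0.2,-0.6,0.06],[0,0,0.004,0,0,0,0.06],[0,0,0,0,0,0,0.055]]'; python3 - <<'E'
from st import *
to([.4709,-.3776,.065])
E
```

```text
clock: 9.35
ee_pos: [0.4722, -0.379, 0.067]
tcp_rot: [3.081, 0.607, 0.004]
ft_force: [-0.0, 0.3, -0.2]
width: 0.0569
t 9.35 p [ 0.4722 -0.379   0.067 ] q [-0.78  0.65  1.55  0.    0.93 -1.17] F [-0.   0.3 -0.2] w 0.0569
R [[0.925, 0.379, 0.003], [0.379, -0.925, -0.001], [0.002, 0.002, -1.0]] xhead 22.29
shift mm [-0.7 -1.8  2. ]
```

```bash
python3 -m pendant '[[-0.0007,-0.0018,0.002,0,0,0,0.045],[0,0,0,0,0,0,0.036],[0,0,0,0,0,0,0.03],[0,0,0,0,0,0,0.02],[0,0,0,0,0,0,0.0],[0,0,0,0,0,0,0.0]]'; python3 - <<'E'
from st import *
show()
e=snap("scene","scene8")
cv2.imwrite("pics/c12.png",cv2.resize(e["image"][200:300,260:360,::-1],None,fx=6,fy=6,interpolation=cv2.INTER_CUBIC))
E
```

```text
clock: 9.85
ee_pos: [0.4711, -0.3779, 0.0662]
tcp_rot: [3.079, 0.606, 0.006]
ft_force: [-0.7, 0.2, -3.1]
width: 0.0314
t 9.85 p [ 0.4711 -0.3779  0.0662] q [-0.78  0.65  1.56  0.    0.93 -1.17] F [-0.7  0.2 -3.1] w 0.0314
R [[0.926, 0.379, 0.004], [0.379, -0.926, -0.002], [0.003, 0.004, -1.0]] xhead 22.25
```

View pics/c12.png

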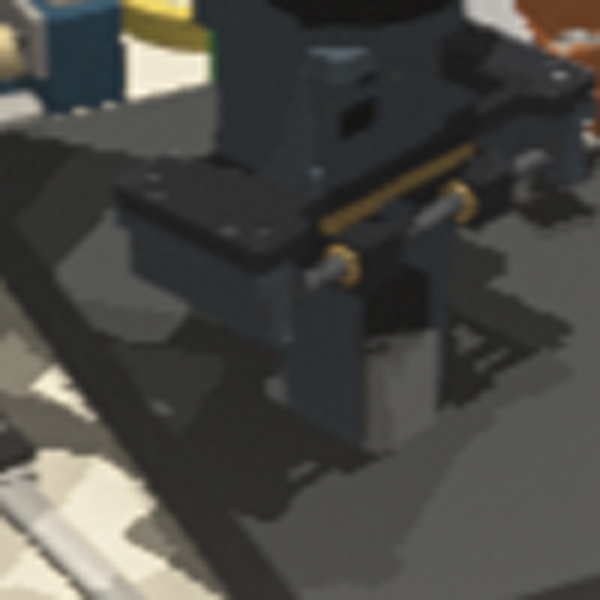

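```bash
python3 -m pendant '[[0,0,-0.02,0,0,0,0],[0,0,-0.03,0,0,0,0],[0,0,-0.03,0,0,5,0],[0,0,-0.01,0,0,5,0],[0,0,0,0,0,6,0],[0,0,0,6,0,0,0],[0,0,0,6,0,0,0],[0,0,0,6,0,0,0],[0,0,0,6,0,0,0],[0,0,0,6,0,0,0],[0,0,0,0,0,0,0]]'
cat > tgt.py <<'E'
from st import *
psi=np.radians(96.0);mid=np.array([.6022,-.2175,.098])
c,s=np.cos(np.radians(30)),.5
bx=np.array([np.cos(psi)*c,np.sin(psi)*c,s]);bz=np.array([-np.cos(psi)*s,-np.sin(psi)*s,c]);by=np.cross(bz,bx)
Rt=np.c_[-by,-bx,-bz]
def tcp(x,h): return mid+x*bx+(.013+.016+h)*bz
E
python3 - <<'E'
from tgt import *
print(tcp(-.035,.035));to(tcp(-.035,.035),Rt)
E
```

```text
clock: 10.82
ee_pos: [0.4704, -0.3751, 0.1623]
tcp_rot: [-2.594, -0.127, 0.028]
ft_force: [-0.9, 0.6, -4.4]
width: 0.0322
[ 0.60871326 -0.27946954  0.13592563]
t 10.82 p [ 0.4704 -0.3751  0.1623] q [-0.93  0.75  1.15  0.28  1.71 -1.06] F [-0.9  0.6 -4.4] w 0.0322
R [[0.995, 0.085, -0.045], [0.097, -0.851, 0.516], [0.005, -0.518, -0.855]] xhead 5.54
shift mm [146.8 -55.9  65.7]
turn [-1.21 -0.5  -0.24]
```

```bash
python3 - <<'E'
from h import *
t=np.load("pics/top0.npz");r=t["range_z"]
vs,us=np.mgrid[0:160,300:440]
o,v=ray(t,np.c_[us.ravel(),vs.ravel()]);P=o+v*r[vs,us].ravel()[:,None]
for h in (.08,.11,.14):
    m=(P[:,2]>h)&(P[:,1]<-.28)&(P[:,1]>-.45); print(h,"min x",np.sort(P[m,0])[:5].round(3),"max y",P[m,1].max().round(3))
E
python3 -m pendant '[[0.025,-0.0092,0.0105,-0.3,-0.1,0,0],[0.0295,-0.0112,0.0125,-0.3,-0.1,0,0],[0.0295,-0.0112,0.0125,-0.3,-0.1,0,0],[0.0295,-0.0112,0.0125,-0.3,-0.1,0,0],[0.025,-0.0092,0.0105,0,0,0,0],[0,0,0,0,0,0,0]]'; python3 - <<'E'
from tgt import *
to(tcp(-.035,.035),Rt)
E
```

```text
0.08 min x [0.359 0.359 0.359 0.359 0.359] max y -0.299
0.11 min x [0.359 0.359 0.359 0.359 0.359] max y -0.299
0.14 min x [0.359 0.359 0.359 0.359 0.359] max y -0.299
clock: 11.32
ee_pos: [0.6054, -0.2873, 0.1349]
tcp_rot: [-2.632, -0.121, 0.033]
ft_force: [-0.6, 0.3, -2.3]
width: 0.0321
t 11.32 p [ 0.6054 -0.2873  0.1349] q [-0.71  0.82  1.06  0.35  1.63 -0.84] F [-0.6  0.3 -2.3] w 0.0321
R [[0.996, 0.08, -0.046], [0.092, -0.87, 0.484], [-0.001, -0.486, -0.874]] xhead 5.26
shift mm [ 4.  -7.   2.7]
turn [ 0.92 -0.31 -0.67]
```

```bash
python3 - <<'E'
from h import *
t=np.load("pics/top0.npz");r=t["range_z"]
vs,us=np.mgrid[0:160,300:440]
o,v=ray(t,np.c_[us.ravel(),vs.ravel()]);P=o+v*r[vs,us].ravel()[:,None];P=P[r[vs,us].ravel()>.1]
for h in (.08,.11,.14):
    m=(P[:,2]>h)&(P[:,1]<-.28)&(P[:,1]>-.45); print(h,"min x",np.sort(P[m,0])[:5].round(3),"max y",P[m,1].max().round(3))
E
python3 -m pendant '[[0.004,-0.007,0.003,0.9,-0.3,-0.7,0],[0,0,0.008,0,0,0,0],[0,0,0,0,0,0,0]]'; python3 - <<'E'
from tgt import *
to(tcp(-.035,.0),Rt)
e=snap("scene","scene9")
cv2.imwrite("pics/c13.png",cv2.resize(e["image"][150:250,300:400,::-1],None,fx=6,fy=6,interpolation=cv2.INTER_CUBIC))
E
```

```text
0.08 min x [0.675 0.675 0.675 0.675 0.676] max y -0.311
0.11 min x [0.725 0.726 0.726 0.726 0.726] max y -0.311
0.14 min x [0.737 0.738 0.738 0.738 0.738] max y -0.311
clock: 11.57
ee_pos: [0.6093, -0.2721, 0.1282]
tcp_rot: [-2.619, -0.144, 0.037]
ft_force: [-0.8, -0.2, -4.2]
width: 0.0318
t 11.57 p [ 0.6093 -0.2721  0.1282] q [-0.69  0.83  1.07  0.35  1.63 -0.85] F [-0.8 -0.2 -4.2] w 0.0318
R [[0.994, 0.095, -0.053], [0.109, -0.863, 0.493], [0.001, -0.496, -0.868]] xhead 6.27
shift mm [-1.3  2.3 24.7]
turn [0.25 0.08 0.26]
```

View pics/c13.png

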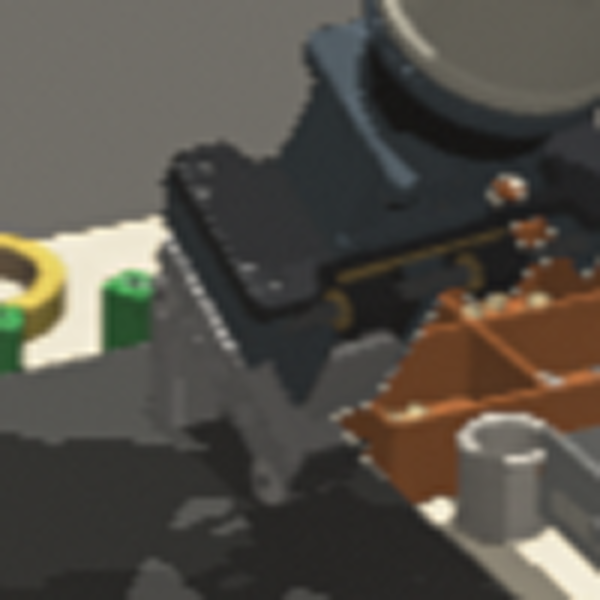

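```bash
python3 -m pendant '[[-0.0013,0.0005,0.006,0.2,0,0.2,0],[0,0,0.006,0,0,0,0],[0,0,0.005,0,0,0,0],[0,0,0,0,0,0,0]]'; python3 - <<'E'
from tgt import *
to(tcp(-.034,.0),Rt)
e=snap("scene","scene10")
cv2.imwrite("pics/c14.png",cv2.resize(e["image"][180:250,310:380,::-1],None,fx=8,fy=8,interpolation=cv2.INTER_CUBIC))
E
```

```text
clock: 11.95
ee_pos: [0.6056, -0.2661, 0.1129]
tcp_rot: [-2.618, -0.134, 0.036]
ft_force: [-0.3, 0.5, -2.9]
width: 0.032
t 11.95 p [ 0.6056 -0.2661  0.1129] q [-0.69  0.83  1.11  0.36  1.59 -0.86] F [-0.3  0.5 -2.9] w 0.032
R [[0.995, 0.089, -0.051], [0.102, -0.863, 0.495], [-0.0, -0.498, -0.867]] xhead 5.87
shift mm [ 1.7 -0.8  8.3]
turn [ 0.15 -0.05 -0.12]
```

View pics/c14.png

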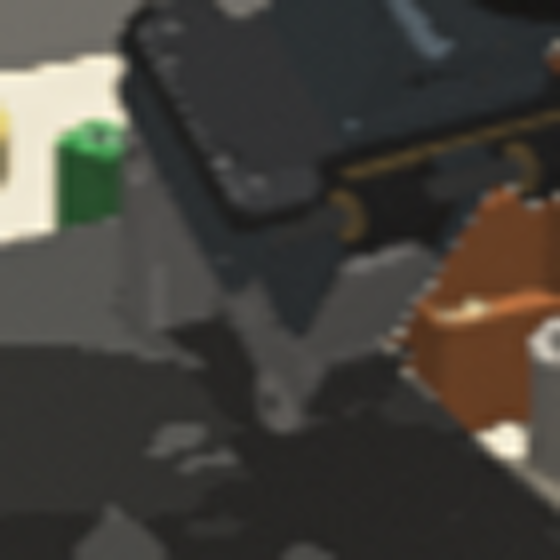

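```bash
python3 -m pendant '[[0.0015,-0.0008,0.003,0,0,0,0],[0,0,0.002,0,0,0,0],[0,0,0,0,0,0,0]]'; for i in 1 2; do python3 -m pendant '[[0,0,0.001,0,0,0,0]]'|egrep 'pos|ft'; done; python3 - <<'E'
from tgt import *
to(tcp(-.034,.0),Rt)
E
```

```text
clock: 12.25
ee_pos: [0.6069, -0.2636, 0.1091]
tcp_rot: [-2.618, -0.133, 0.035]
ft_force: [-0.4, 0.3, -2.9]
width: 0.032
ee_pos: [0.607, -0.2633, 0.1084]
ft_force: [0.1, -0.8, -4.1]
ee_pos: [0.607, -0.2628, 0.1075]
ft_force: [-0.6, 0.2, -3.2]
t 12.42 p [ 0.607  -0.2628  0.1075] q [-0.68  0.84  1.11  0.36  1.57 -0.85] F [-0.6  0.2 -3.2] w 0.0322
R [[0.995, 0.088, -0.05], [0.101, -0.863, 0.494], [0.001, -0.497, -0.868]] xhead 5.81
shift mm [-0.1 -0.7  2. ]
turn [ 0.21 -0.13 -0.14]
```

```bash
for i in 1 2; do python3 -m pendant '[[0,0,0.0007,0,0,0,0]]'|egrep 'pos|ft'; done; python3 - <<'E'
from tgt import *
to(tcp(-.034,.0),Rt)
E
```

```text
ee_pos: [0.607, -0.2624, 0.1069]
ft_force: [0.5, 0.6, -2.8]
ee_pos: [0.607, -0.262, 0.1062]
ft_force: [-0.8, 0.8, -2.5]
t 12.58 p [ 0.607  -0.262   0.1062] q [-0.68  0.84  1.12  0.36  1.57 -0.86] F [-0.8  0.8 -2.5] w 0.032
R [[0.995, 0.088, -0.049], [0.101, -0.863, 0.494], [0.001, -0.497, -0.868]] xhead 5.81
shift mm [-0.2 -0.7  0.5]
turn [ 0.22 -0.14 -0.14]
```

```bash
python3 -m pendant '[[0,0,0.0006,0,0,0,0]]'|egrep 'pos|ft';python3 -m pendant '[[0,0,0.0006,0,0,0,0]]'|egrep 'pos|ft'; python3 - <<'E'
from tgt import *
to(tcp(-.034,.0),Rt)
E
```

```text
ee_pos: [0.6071, -0.2618, 0.1057]
ft_force: [-0.4, -2.9, 5.2]
ee_pos: [0.6072, -0.2617, 0.1057]
ft_force: [-1.8, -4.7, 7.7]
t 12.75 p [ 0.6072 -0.2617  0.1057] q [-0.68  0.84  1.12  0.36  1.57 -0.86] F [-1.8 -4.7  7.7] w 0.0317
R [[0.995, 0.089, -0.049], [0.101, -0.864, 0.494], [0.002, -0.496, -0.868]] xhead 5.81
shift mm [-0.3 -0.7 -0.1]
turn [ 0.26 -0.18 -0.12]
```

The wedge touched the slope at the predicted height (about 11 N along the slope normal). Releasing.

```bash
python3 -m pendant '[[0,0,0,0,0,0,0.033],[0,0,0,0,0,0,0.035]]'|egrep 'pos|ft|wid'; python3 -m pendant '[[0,0,0,0,0,0,0.042],[0,0,0,0,0,0,0.05],[0,0,0,0,0,0,0.056],[0,0,0,0,0,0,0.056]]'|egrep 'pos|ft|wid'; python3 - <<'E'
from st import *
e=snap("scene","scene11")
cv2.imwrite("pics/c15.png",cv2.resize(e["image"][180:250,310:380,::-1],None,fx=8,fy=8,interpolation=cv2.INTER_CUBIC))
E
```

```text
ee_pos: [0.6074, -0.2618, 0.1062]
ft_force: [-0.5, 1.1, -0.2]
width: 0.0345
ee_pos: [0.6076, -0.2617, 0.1064]
ft_force: [0.2, -0.2, -1.2]
width: 0.0556
```

View pics/c15.png

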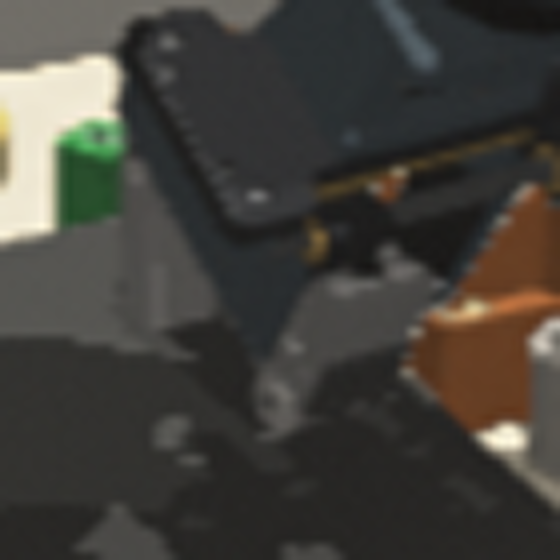

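```bash
python3 -m pendant '[[0,0,-0.01,0,0,0,0.056],[0,0,-0.02,0,0,0,0.056],[0,0,-0.035,0,0,0,0.056],[0,0,-0.035,0,0,0,0.06],[0,0,-0.02,-7,0,0,0.06],[0,0,0,-7,0,0,0.06],[0,0,0,-7,0,0,0.06],[0,0,0,-7,0,0,0.06],[-0.04,0,0,0,0,0,0.06],[-0.04,0,0,0,0,0,0.06],[-0.04,0.01,0,0,0,0,0.06],[-0.03,0.03,0,0,0,0,0.06],[-0.02,0.035,0,0,0,0,0.06],[0,0.035,0,0,0,0,0.06],[0,0,0,0,0,0,0.06]]'; python3 - <<'E'
from st import *
show()
d=snap("top","top5"); e=snap("scene","scene12")
cv2.imwrite("pics/c16.png",cv2.resize(d["image"][150:210,205:305,::-1],None,fx=8,fy=8,interpolation=cv2.INTER_CUBIC))
cv2.imwrite("pics/c17.png",cv2.resize(e["image"][170:260,300:390,::-1],None,fx=6.6,fy=6.6,interpolation=cv2.INTER_CUBIC))
E
```

```text
clock: 14.55
ee_pos: [0.4505, -0.4563, 0.2248]
tcp_rot: [-3.124, -0.166, -0.012]
ft_force: [-1.1, 0.0, -0.6]
width: 0.0603
t 14.55 p [ 0.4505 -0.4563  0.2248] q [-0.89  0.52  1.3   0.01  1.33 -1.  ] F [-1.1  0.  -0.6] w 0.0603
R [[0.994, 0.106, 0.007], [0.106, -0.994, 0.014], [0.009, -0.013, -1.0]] xhead 6.08
```

View pics/c16.png

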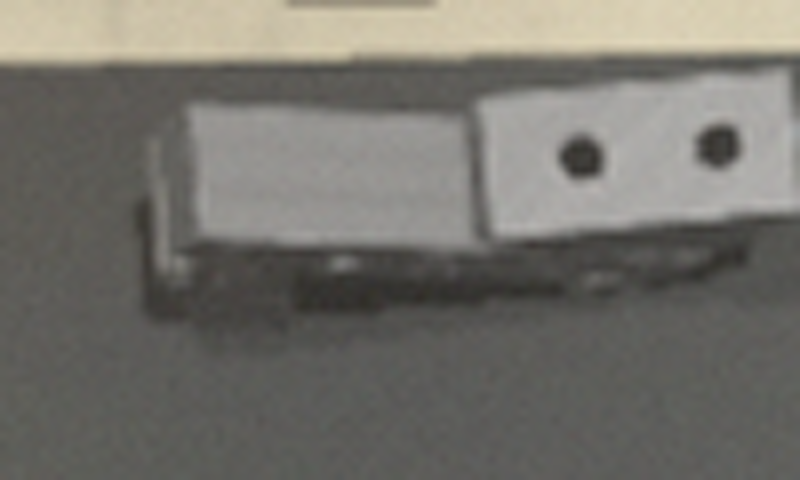

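View pics/c17.png

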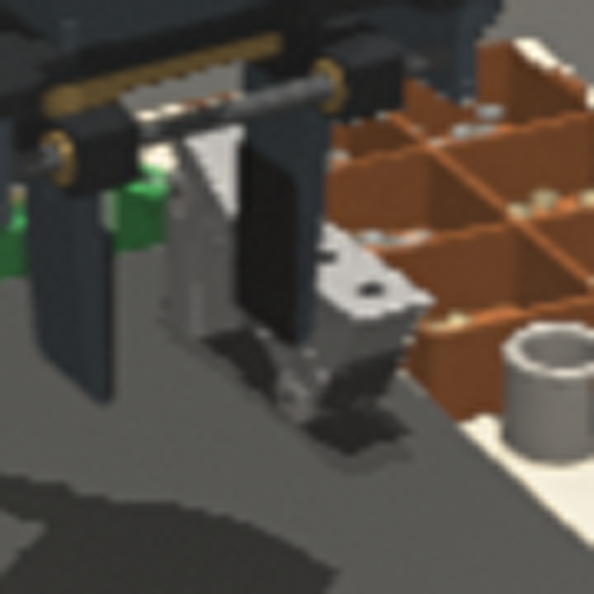

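View pics/scene12.png

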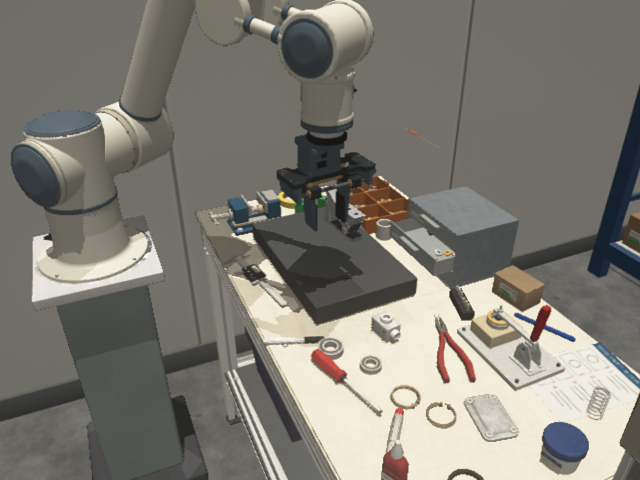

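```bash
python3 - <<'E'
from tgt import *
d=np.load("pics/top5.npz")
b,q,a=blob(d["image"],(264,155,312,184),128);q=q[np.argsort(q[:,0])];print(a,q.round(1).tolist())
bb=cv2.boxPoints  # noqa
b=b[np.argsort(b[:,0])]
for c in (q,b):
    P=onz(d,c,.1152);hi,lo=P[:2].mean(0),P[2:].mean(0);u=hi-lo
    print("len",np.linalg.norm(u),"head",np.degrees(np.arctan2(u[1],u[0])),"thin bar coords",np.c_[bx,by,bz].T@(hi-mid),"thick",np.c_[bx,by,bz].T@(lo-mid))
r=d["range_z"]
for u,v in [(269,170),(274,170),(283,170),(289,165),(300,168),(289,174)]:
    z=np.median(r[v-1:v+2,u-1:u+2]);o,w=ray(d,[(u,v)]);print((u,v),(o+w[0]*z).round(4))
# bar visible part
b,q,a=blob(d["image"],(227,158,264,184),118);q=q[np.argsort(q[:,0])];P=onz(d,q[:2],.1403);print("bar hi corners",P.round(4).tolist(),"prev .6107,-.169 .584,-.1729")
A=cv2.resize(d["image"][150:200,255:335,::-1],None,fx=9,fy=9,interpolation=cv2.INTER_CUBIC);cv2.imwrite("pics/c18.png",A)
E
```

```text
687.3888888888888 [[264.8, 162.1], [266.2, 178.6], [302.9, 158.4], [304.8, 175.6]]
len 0.06722597932521061 head 95.39189612186082 thin bar coords [-0.00247099 -0.00187401  0.02128747] thick [-0.06068711 -0.00116053  0.05489857]
len 0.06957235812025932 head 95.96270749136333 thin bar coords [-0.00157443 -0.00150722  0.02076985] thick [-0.06182585 -0.00146194  0.05555602]
(269, 170) [ 0.6058 -0.2362  0.1161]
(274, 170) [ 0.606  -0.2449  0.1155]
(283, 170) [ 0.6064 -0.2605  0.1141]
(289, 165) [ 0.6147 -0.271   0.117 ]
(300, 168) [ 0.6099 -0.2902  0.1149]
(289, 174) [ 0.5987 -0.2711  0.1162]
bar hi corners [[0.6112, -0.1681, 0.1403], [0.584, -0.1712, 0.1403]] prev .6107,-.169 .584,-.1729
```

View pics/c18.png

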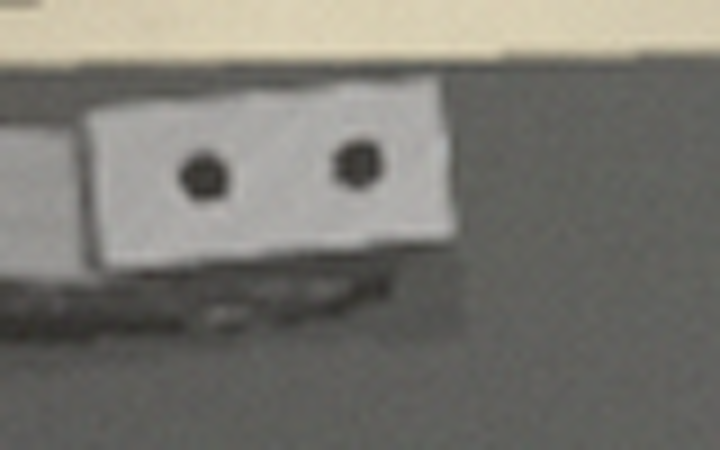

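```bash
python3 - <<'E'
from st import *
show(); print(bot.hand_in())
E
```

```text
t 14.65 p [ 0.4509 -0.4521  0.2245] q [-0.89  0.52  1.3   0.02  1.33 -1.  ] F [ 0.1  0.1 -0.9] w 0.06
R [[0.994, 0.107, 0.006], [0.107, -0.994, 0.016], [0.008, -0.016, -1.0]] xhead 6.16
the job is handed in; nothing more can be done
None
```

The job is handed in at 14.65 s. The sine bar rests with its plain-end roller on the grey gauge block and its stop-end roller on the plate. The wedge lies on the slope, thick end down against the stop, and the robot is clear of everything.

What the last checks showed:
- **Bar:** it slopes at about 30.4° by both the camera corners and the range readings. After the wedge was set down, its plain-end corners had moved 1–2 mm, within measurement error. The gauge block is still upright.
- **Wedge:** the thin end measures 1.6–2.5 mm short of the bar's middle, where contact with the stop would put it at 2 mm. The stop itself is hidden under the wedge in the pictures. The wedge sits about 1.5 mm off the bar's centre line.
- **Wedge face:** it reads 0.114–0.117 m all over, so it is level within sensor noise; level should be 0.115 m.
- **Disagreements:**
  - One plane fit to the range data failed because of outlier readings; spot readings along the bar replaced it.
  - When the bar was set down, the low roller seemed to touch the plate first, with a brief force change of about 21 N. I eased the tilt about 1° and released; the bar then seated on both rollers.
- **Bystanders:** the caliper, bearings, valve block and green blocks look unmoved in the last picture, but I did not re-measure them.

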